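Open the bench shear and set the blank to its gauge

TASK

Get the bench shear ready for a cut: push its counterweighted lever gently up past the balance point so that the blade stays raised by itself, then slide the brass plate across the bed, under the open blade, until its edge lies flush against the gauge bar on the other side. Nothing needs gripping: work with the fingertips, do not lift the plate off the bed, do not strike or fling the lever, and leave the earrings and tools on the bench where they are.

Things in the scene. Friction and masses are not known exactly. Their poses are not given: they have to be found in the camera images.
- shear: Grey bench lever shear, fixed. Origin: on the bench (z = 0) below the middle of the bed's cutting edge; x runs along this edge, away from the robot to the pivot; y left across the bed; z up. Flat steel bed: x -105 to +125, y 0 to +200 mm, top 60 mm above the bench; an 8 mm high fence on it at x +77 to +87 mm. Blade and arm, 14 mm thick, swing in the plane y -14 to 0 mm over the edge.
- lever (a joint): Lever angle (rad): 0 = down, blade closed (the start); grows as the knob goes up and away from the robot; 1.10 = fully raised, on its stop. It balances at about 0.50 (0.44 to 0.56, where it may hang still); below it falls shut, above 0.56 the counterweight swings it to 1.10 in 1 to 2 s and it stays. At the start it takes 2 to 3 N at the knob straight up, or 6 to 10 N level.
- lever_knob (a point): Centre of the turned wooden ball knob, 36 mm in diameter, at the lever's free end nearest the robot. Closed: x -162, y -7, z +165 mm in the shear's frame. From it a 13 mm steel rod runs down and away from the robot, 43 degrees below level, to the arm. It moves in an arc of 274 mm radius about the pivot, to about 355 mm above the bench when fully raised.
- lever_pivot (a point): Point on the lever's pivot axis at the far end of the shear: x +100, y -7, z +85 mm in the shear's frame. The axis is parallel to the shear's y.
- gauge (a point): Middle of the gauge bar's face: x -18, y -25, z +60 mm in the shear's frame. The bar is parallel to the cutting edge, beyond the blade, 150 mm long, its face looks to the shear's +y and its top is 14 mm above the bed. The plate touches it all along when its centre is at y +23 mm in the shear's frame.
- plate: Loose flat brass plate on the bed, 110 mm along its x, 96 mm along its y, 4 mm thick, 0.27 to 0.47 kg. Origin: centre of its underside; its x is roughly parallel to the cutting edge, its -y edge goes under the blade to the gauge. It starts wholly on the bed, to the left of the blade.
- stud_large: Loose pearl earring in a dark wooden ring, 38 mm across, 18 mm high, on the bench in front of the shear. Origin: centre of its underside. To be left alone.
- stud_small: Loose pearl earring in a dark wooden ring, 30 mm across, 17 mm high, on the bench in front of the shear. Origin: centre of its underside. To be left alone.
- pliers: Loose pliers with red and blue grips, 150 mm long, 14 mm high, on the bench to the right of the shear. Origin: under the middle, jaws towards its own +x. To be left alone.
- hammer: Loose small hammer, 220 mm long, lying on the bench to the left of the shear. Origin: under its middle, handle to its own -x. To be left alone.
Mind the look-alikes: they are no part of the job. Of the things that look like the plate, the smallest one is meant.

How it is judged:
On the way, in this order (a step that is already met when the one before it is completed fails the run):
1. the lever stands fully raised by itself, untouched (value of joint lever above 1 rad and contact force between the fingers and shear below 0.2 N), for 0.2 s.
2. the plate lies on the bed with its edge flush against the gauge bar (y of plate in the frame of shear below 0.0265 m and angle between the x axis of plate and the x axis of shear, either way round below 0.05 rad), for 0.2 s.
At the end, for the whole second after the job is handed in: The lever stands raised by itself (above 1.0 rad); the plate lies flat and still on the bed, its edge within 3.5 mm of the gauge bar and parallel to it within 0.05 rad, its centre between x -60 and +22 mm in the shear's frame (all of step 2 and value of joint lever above 1 rad and y of plate in the frame of shear above 0.018 m and x of plate in the frame of shear between -0.06 and 0.022 m and z of plate in the frame of shear between 0.057 and 0.063 m and angle between plate's own z axis and vertical below 0.05 rad and linear speed of plate below 0.01 m/s); the robot touches nothing.
It fails at once if the plate is lifted or tipped off the bed (z of plate in the frame of shear above 0.07 m or z of plate in the frame of shear below 0.05 m or angle between plate's own z axis and vertical above 0.15 rad).
It fails at once if the lever is struck or flung so that it swings faster than 3.5 rad/s (velocity of joint lever above 3.5 rad/s or velocity of joint lever below -3.5 rad/s).
It fails at once if an earring is moved (distance of any of stud_large, stud_small from where it was at the start of the episode above 0.02 m).
It fails at once if the pliers or the hammer are moved (distance of any of pliers, hammer from where it was at the start of the episode above 0.02 m).
It also fails if it takes over 64 s, if anything falls off the work surface, if the arm or the gripper's body presses on something with over 40 N, if the wrist force passes 120 N, or if a joint passes its speed limit or range.

ROBOT

A 6-joint arm with a two-finger parallel gripper is mounted at the origin on the work surface. World frame = base frame: x ahead of the robot, y to its left, z up, the work surface at z = 0. Lengths are in m, angles in rad, forces in N, time in s.
With the tool pointing down it reaches from about 0.375 to 0.9 m from the base axis. Payload 3.1 kg.
Tool frame: the origin (TCP) lies midway between the tips of the shut fingers; the grasp point (between the pads) lies 19 mm behind it; z points along the fingers, y is the direction in which the jaws open and shut (so a half turn about z gives the same grasp; the last joint's range is limited). The gripper opens to 87 mm and grips with 3 to 60 N. Pads are 19 mm wide; open, the fingers measure 117 mm over their backs; the gripper's body (75 mm by 190 mm) begins 51 mm behind the grasp point.
Start: joints at [-0.178, 0.527, 1.433, -0, 1.181, -0.178], TCP at [0.625, 0, 0.223] pointing down, gripper open.
Joint ranges: [-3.08, 3.08], [-0.75, 2.2], [0.22, 2.44], [-1.43, 4.57], [0, 2.65], [-2.85, 2.85]. Speed limits (rad/s): [2.79, 2.79, 3.14, 3.14, 3.14, 3.14].

INTERFACE

Orientations are given as a rotation vector (axis times angle).
In Python, from cell import observe, camera, finish_job gives the robot as it stands.
- The arm moves only by the tool send_rows, never from a script. Its argument "series" is a list of rows, each an object of numbers: "tx", "ty", "tz": the shift along the tool's x, y, z in m; "spin": the turn about the tool's z in degrees. In form: [{"tx": .., "ty": .., "tz": .., "spin": ..}, ...]. A call has exactly 8 rows; each row is the pose to reach, as a shift and turn from the pose commanded when the call began, along the tool's axes at that moment; what a row does not reach only later rows make up. A row lasts 1/8 s, in which the tool goes at most 62.5 mm and 10.7 degrees, less where a joint would pass 70% of its speed; a pose out of reach is approached as far as the arm can. A call with a gripper value outside its range is refused whole. "fingers" is the opening, from -1 (shut) to 1 (fully open), so that 0 is half open, set as the call begins (left out, the last holds). The fingers move at their own pace and stop on an object; "squeeze" is the grip in N (left out, the last holds). Time passes only in rows, so rows that repeat a pose let the fingers close, or fill a call up. It gives the time, the measured TCP pose, the force and the opening at its end, in the units of the state.
- observe(): the state, without advancing time (a new reading comes with each control period).
- camera(name): name is "scene" or "side" or "wrist"; returns a dict with "pixels" (480x640x3 uint8, blue, green, red), "camera_matrix" (3x3 intrinsics, pixels), "D" ([k1, k2, p1, p2, k3] as OpenCV has them; the pictures are not rectified), "extrinsics" (4x4, takes a point from camera to world coordinates). Camera axes: x right, y down, z forward; pixel columns grow to the right and rows downward; lengths in m; the calibration is good to about 2 mm. A picture is of the moment at which its call begins. There is no depth.
- finish_job(): hands the job in, once; it reports no verdict.
The state is a dict: "clock": time; "joints": joint angles; "qvel": joint speeds; "joint_torque": joint torques, N m; "position": TCP position; "tool_rot": TCP orientation; "ft_force": force on the tool from outside, world axes, zero at the start; "ft_torque": the same for the moment, N m; "grip_width": finger opening in m.
Only numpy, scipy, OpenCV 4.12 (cv2) and the standard library are available. Lean on these libraries where they do the work, as an engineer would, in place of code of your own. Each camera call takes 0.05 s, during which the arm holds its last target. There are 200 camera calls.

## Working session

There is one attempt and no reset: what is moved stays moved. The work goes in short steps, Python scripts to look and compute and a tool call to move; the robot and the scene stay as the last step left them, time stands still between calls to the robot, and variables do not carry over. Pictures are saved under pics/ and viewed, on a budget of 10 in all, crops included, one or two more only if the job needs it, and the job is handed in when it is done.

Besides the shell and the picture viewer there is one more tool, called as name([rows], argument=value, ...), one row to a line, values as JSON. send_rows: Moves the arm, as the interface text tells. Its arguments: {"type":"object","properties":{"series":{"type":"array","items":{"type":"object","properties":{"tx":{"type":"number"},"ty":{"type":"number"},"tz":{"type":"number"},"spin":{"type":"number"}}}},"fingers":{"type":"number"},"squeeze":{"type":"number"}},"required":["series"]}

```bash
mkdir -p pics; ls; python3 - <<'E'
from cell import observe,camera
import cv2,pickle
o=observe();print(o)
for n in("scene","side"):
    c=camera(n);cv2.imwrite(f"pics/{n}0.png",c["pixels"]);pickle.dump(c,open(f"{n}0.pkl","wb"))
    print(n,c["camera_matrix"],c["D"],c["extrinsics"])
E
```

```text
pics
{'clock': 0.0, 'joints': array([-1.78453129e-01,  5.28459062e-01,  1.43388508e+00,  1.02951759e-05,
        1.18138222e+00, -1.78489778e-01]), 'qvel': array([ 0.00092065,  0.001465  , -0.00146159, -0.00170108, -0.00042681,
        0.00109531]), 'joint_torque': array([-5.45745443e-04, -4.40045428e+01, -1.76593530e+01,  6.32597599e-02,
        5.83207863e-02, -1.53719384e-04]), 'position': array([6.24280780e-01, 1.91441194e-04, 2.21581470e-01]), 'tool_rot': array([-2.22016159e+00, -2.22023426e+00,  1.89823425e-03]), 'ft_force': array([-0.12982421,  0.46222859, -0.08135759]), 'ft_torque': array([-0.04019306,  0.01558208,  0.03540825]), 'grip_width': 0.08716591670956075}
scene [[505.09618628   0.         318.03982977]
 [  0.         505.09618628 239.41512591]
 [  0.           0.           1.        ]] [-0.13455684  0.          0.          0.          0.        ] [[ 0.75780107  0.54850311 -0.35338631  1.06634376]
 [ 0.652455   -0.64225545  0.40225665 -0.47498858]
 [-0.00632526 -0.53539918 -0.84457546  1.17043815]
 [ 0.          0.          0.          1.        ]]
side [[541.9017831    0.         317.03122628]
 [  0.         541.9017831  244.49949494]
 [  0.           0.           1.        ]] [-0.03646006  0.          0.          0.          0.        ] [[ 0.72425233 -0.5121253   0.46172095  0.1082281 ]
 [-0.68947631 -0.52912537  0.49461981 -0.53793465]
 [-0.00899905 -0.67657521 -0.73631855  0.93659149]
 [ 0.          0.          0.          1.        ]]
```

View pics/scene0.png

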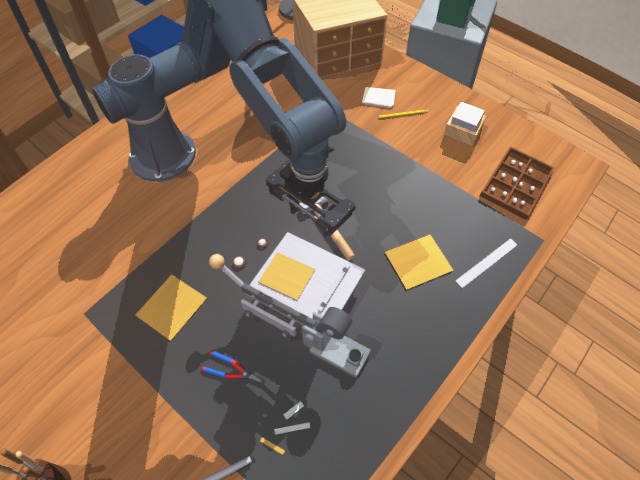

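View pics/side0.png

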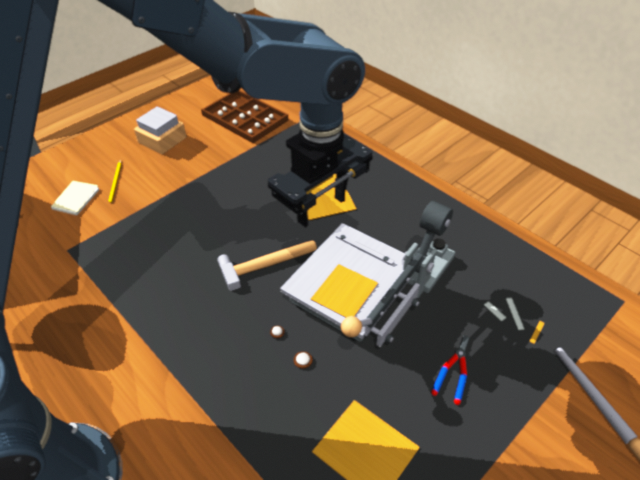

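The scene picture shows three yellow sheets: (287,277), which lies on the bed, and (171,307) and (419,261), which lie on the mat. The one on the bed is the smallest and fits "wholly on the bed". In the side picture it is at (345,290), with the knob at (351,327). I'll enlarge both views to measure.

```bash
python3 - <<'E'
import cv2,numpy as np
a=cv2.imread("pics/scene0.png")[220:390,200:380];b=cv2.imread("pics/side0.png")[195:365,265:465]
a=cv2.resize(a,None,fx=4,fy=4,interpolation=cv2.INTER_CUBIC)
b=cv2.resize(b,None,fx=4,fy=4,interpolation=cv2.INTER_CUBIC)
for im,x0,y0 in((a,200,220),(b,265,195)):
    for i in range(0,im.shape[1]//4,20):
        cv2.putText(im,str(x0+i),(i*4,10),0,.35,(0,255,0),1);cv2.line(im,(i*4,12),(i*4,20),(0,255,0),1)
    for i in range(0,im.shape[0]//4,20):
        cv2.putText(im,str(y0+i),(0,i*4+4),0,.35,(0,255,0),1);cv2.line(im,(24,i*4),(32,i*4),(0,255,0),1)
cv2.imwrite("pics/a.png",a[:600]);cv2.imwrite("pics/b.png",b[80:])
E
```

```text
(no output)
```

View pics/a.png

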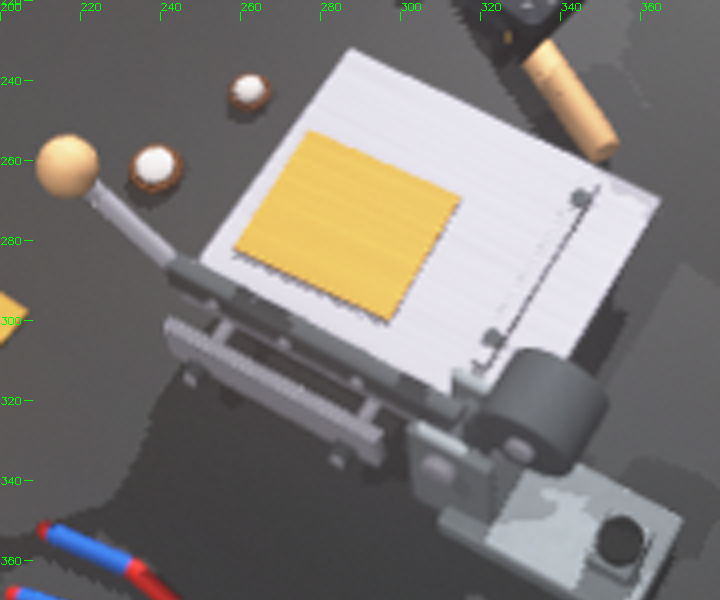

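View pics/b.png

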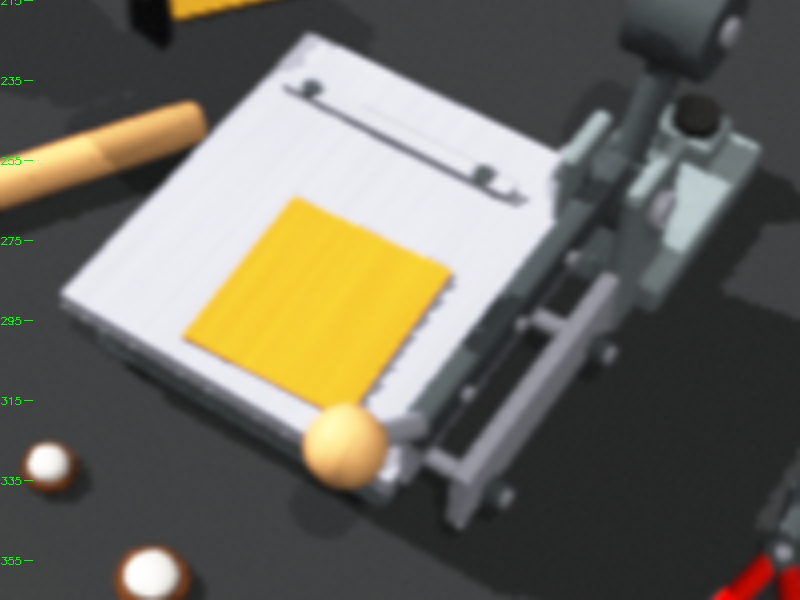

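The crops confirm it. The plate's corners are at scene (277,252), (315,269), (297,301) and (258,282), all on the white bed. The knob is at scene (217,261) and side (351,326). The fence and gauge bar are both visible. Next I'll fit the poses.

```bash
cat >h.py <<'E'
import numpy as np,cv2,pickle
from scipy.optimize import least_squares
def proj(c,P):
    E=np.linalg.inv(c["extrinsics"]);r,_=cv2.Rodrigues(E[:3,:3])
    return cv2.projectPoints(np.asarray(P,float).reshape(-1,1,3),r,E[:3,3].copy(),c["camera_matrix"],np.array(c["D"]))[0][:,0]
def ray(c,uv,z):
    p=cv2.undistortPoints(np.array([[uv]],float),c["camera_matrix"],np.array(c["D"]))[0,0]
    d=c["extrinsics"][:3,:3]@[*p,1];o=c["extrinsics"][:3,3];return o+d*(z-o[2])/d[2]
def tf(p,P):
    P=np.atleast_2d(P);c,s=np.cos(p[2]),np.sin(p[2]);return np.c_[p[0]+c*P[:,0]-s*P[:,1],p[1]+s*P[:,0]+c*P[:,1],P[:,2]]
def inv(p,P):
    c,s=np.cos(p[2]),np.sin(p[2]);d=np.asarray(P)[:2]-p[:2];return np.array([c*d[0]+s*d[1],-s*d[0]+c*d[1]])
def fit(obs,x0):
    f=lambda p:np.concatenate([(proj(c,tf(p,P))-np.array(uv)).ravel() for c,P,uv in obs])
    r=least_squares(f,x0,loss="soft_l1");return r.x,f(r.x).reshape(-1,2)
E
python3 - <<'E'
from h import *
A=pickle.load(open("scene0.pkl","rb"));B=pickle.load(open("side0.pkl","rb"))
a=lambda u,v:(199.6+u/4,219.6+v/4); b=lambda u,v:(264.6+u/4,214.6+v/4)
K=[-.162,-.007,.165]
p,r=fit([(A,[[-.105,.2,.06],[.125,.2,.06],[-.105,0,.06],K],[a(352,48),a(660,200),a(200,262),a(67,166)]),
 (B,[[.125,.2,.06],[-.105,.2,.06],K],[b(310,35),b(63,293),b(345,446)])],[.6,-.1,0])
print("shear",p,np.round(r,1).tolist())
h,w=.055,.048
q,r=fit([(A,[[-h,w,.064],[h,w,.064],[h,-w,.064],[-h,-w,.064]],[a(308,130),a(462,198),a(390,323),a(233,249)]),
 (B,[[h,w,.064],[h,-w,.064],[-h,w,.064]],[b(295,197),b(453,272),b(184,337)])],[.6,0,0])
print("plate",q,np.round(r,1).tolist(),"in shear",inv(p,q),q[2]-p[2])
print("knob",tf(p,K),"pivot",tf(p,[.1,-.007,.085]))
for n,c,uv in(("studL",A,a(156,168)),("studL",B,b(150,575)),("studS",A,a(249,90)),("studS",B,b(48,462)),("hamEnd",A,a(600,145)),("hamEnd",B,b(205,120)),("hamhead",B,(228,272))):
    P=ray(c,uv,.015);print(n,P.round(3),inv(p,P).round(3))
np.save("shear.npy",p)
E
```

```text
shear [ 0.66268903 -0.15761626  0.18610945] [[-0.9, -0.3], [-0.1, -0.2], [-5.8, 5.2], [-0.5, 0.0], [0.3, -1.7], [-0.5, -1.5], [-0.1, -0.9]]
plate [ 0.61152949 -0.08017109  0.2481909 ] [[-0.7, -0.0], [-0.8, -0.3], [-0.7, -0.4], [-0.8, 0.1], [0.1, -1.7], [0.7, -1.9], [-0.1, -1.4]] in shear [-0.03594588  0.08557422] 0.06208144251904055
knob [[ 0.50478178 -0.19447137  0.165     ]] pivot [[ 0.76225745 -0.14599169  0.085     ]]
studL [ 0.468 -0.114  0.015] [-0.183  0.079]
studL [ 0.459 -0.116  0.015] [-0.193  0.079]
studS [ 0.473 -0.03   0.015] [-0.163  0.161]
studS [ 0.465 -0.032  0.015] [-0.171  0.16 ]
hamEnd [0.68  0.091 0.015] [0.063 0.241]
hamEnd [0.684 0.083 0.015] [0.065 0.232]
hamhead [0.488 0.158 0.015] [-0.114  0.343]
```

Shear pose: (0.663, -0.158), yaw 0.186. The only outlier is the near-right bed corner, which the blade hides. The plate sits at (-36, +86) mm in the shear frame, yawed +3.6°, which is plausible. The knob is at (0.505, -0.194, 0.165). 

I'll move behind the knob with the fingers shut and tool x along shear +x.

send_rows([
  {"tx": -0.026, "ty": -0.022, "tz": 0, "spin": 10},
  {"tx": -0.052, "ty": -0.044, "tz": 0, "spin": 20},
  {"tx": -0.078, "ty": -0.066, "tz": 0, "spin": 30},
  {"tx": -0.104, "ty": -0.088, "tz": 0, "spin": 40},
  {"tx": -0.13, "ty": -0.11, "tz": 0, "spin": 50},
  {"tx": -0.156, "ty": -0.132, "tz": 0, "spin": 60},
  {"tx": -0.182, "ty": -0.154, "tz": 0, "spin": 70},
  {"tx": -0.205, "ty": -0.176, "tz": 0, "spin": 79.3},
], fingers=-1, squeeze=10)

```text
clock: 1.1
position: [0.448, -0.2057, 0.2223]
tool_rot: [-3.128, -0.284, 0.001]
ft_force: [-0.2, 0.0, 1.2]
grip_width: 0.0148
```

send_rows([
  {"tx": 0, "ty": 0, "tz": 0.015, "spin": 0},
  {"tx": 0, "ty": 0, "tz": 0.03, "spin": 0},
  {"tx": 0, "ty": 0, "tz": 0.045, "spin": 0},
  {"tx": 0, "ty": 0, "tz": 0.06, "spin": 0},
  {"tx": 0, "ty": 0, "tz": 0.07, "spin": 0},
  {"tx": 0, "ty": 0, "tz": 0.07, "spin": 0},
  {"tx": 0, "ty": 0, "tz": 0.07, "spin": 0},
  {"tx": 0, "ty": 0, "tz": 0.07, "spin": 0},
])

```text
clock: 2.1
position: [0.4493, -0.2052, 0.1531]
tool_rot: [3.127, 0.293, 0.001]
ft_force: [-0.3, -0.3, -0.5]
grip_width: 0.0008
```

```bash
python3 - <<'E'
from h import *
from cell import observe,camera
p=np.load("shear.npy");o=observe();print(o["clock"],o["position"],inv(p,o["position"]),o["ft_force"],o["joints"],o["grip_width"])
R=cv2.Rodrigues(o["tool_rot"])[0];print(R.round(3))
a=camera("scene")["pixels"][180:330,150:350];b=camera("side")["pixels"][210:360,260:460]
cv2.imwrite("pics/c.png",np.vstack([cv2.resize(x,None,fx=2,fy=2,interpolation=cv2.INTER_CUBIC) for x in(a,b)]))
E
```

```text
2.1 [ 0.44934401 -0.20521229  0.15310449] [-0.21846792 -0.00729741] [-0.25320278 -0.25738108 -0.53325823] [-6.55059319e-01  4.58130936e-01  1.82783796e+00  3.22318018e-05
  8.54345146e-01  7.28949132e-01] 0.0007689265539843147
[[ 0.983  0.186  0.001]
 [ 0.186 -0.983 -0.001]
 [ 0.001  0.001 -1.   ]]
```

View pics/c.png

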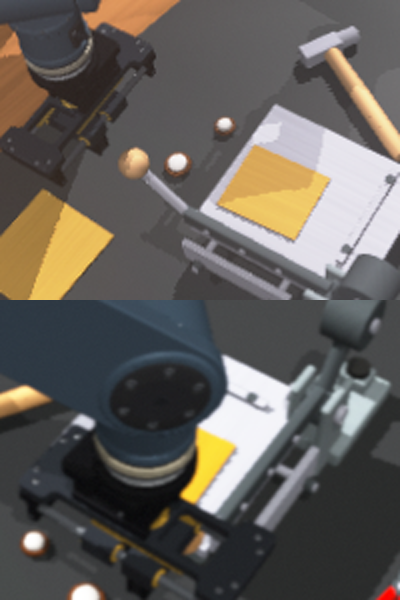

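The gripper is shut and directly behind the knob, about 28 mm short of it and clear of the earrings. Now I'll advance to touch.

send_rows([
  {"tx": 0.006},
  {"tx": 0.012},
  {"tx": 0.018},
  {"tx": 0.022},
  {"tx": 0.025},
  {"tx": 0.028},
  {"tx": 0.031},
  {"tx": 0.031},
])

```text
schema error: expected keys tx, ty, tz, spin
```

send_rows([
  {"tx": 0.006, "ty": 0, "tz": 0, "spin": 0},
  {"tx": 0.012, "ty": 0, "tz": 0, "spin": 0},
  {"tx": 0.018, "ty": 0, "tz": 0, "spin": 0},
  {"tx": 0.022, "ty": 0, "tz": 0, "spin": 0},
  {"tx": 0.025, "ty": 0, "tz": 0, "spin": 0},
  {"tx": 0.028, "ty": 0, "tz": 0, "spin": 0},
  {"tx": 0.031, "ty": 0, "tz": 0, "spin": 0},
  {"tx": 0.031, "ty": 0, "tz": 0, "spin": 0},
])

```text
clock: 3.2
position: [0.4776, -0.1993, 0.1524]
tool_rot: [-3.127, -0.295, 0.007]
ft_force: [-5.6, -1.8, 1.4]
grip_width: 0.0005
```

Contact at about 6 N level, as stated. Next I'll follow the arc, up and forward.

send_rows([
  {"tx": 0.003, "ty": 0, "tz": -0.008, "spin": 0},
  {"tx": 0.006, "ty": 0, "tz": -0.016, "spin": 0},
  {"tx": 0.0095, "ty": 0, "tz": -0.025, "spin": 0},
  {"tx": 0.013, "ty": 0, "tz": -0.033, "spin": 0},
  {"tx": 0.0165, "ty": 0, "tz": -0.041, "spin": 0},
  {"tx": 0.021, "ty": 0, "tz": -0.05, "spin": 0},
  {"tx": 0.0245, "ty": 0, "tz": -0.056, "spin": 0},
  {"tx": 0.028, "ty": 0, "tz": -0.062, "spin": 0},
])

```text
clock: 4.2
position: [0.5024, -0.1943, 0.2142]
tool_rot: [-3.127, -0.294, 0.017]
ft_force: [-10.6, -3.3, 3.5]
grip_width: 0.0006
```

```bash
python3 - <<'E'
from h import *
from cell import observe,camera
p=np.load("shear.npy");o=observe();print(o["clock"],o["position"],inv(p,o["position"]),o["ft_force"])
c=camera("scene");a=c["pixels"]
for t in(0,.2,.25,.3,.35):
    al=.296+t;k=[.1-.274*np.cos(al),-.007,.085+.274*np.sin(al)];uv=proj(c,tf(p,k))[0];print(t,uv.round(1))
cv2.imwrite("pics/d.png",cv2.resize(a[170:330,150:350],None,fx=3,fy=3,interpolation=cv2.INTER_CUBIC))
E
```

```text
4.2 [ 0.50242741 -0.1942936   0.21417139] [-0.16428082 -0.00638966] [-10.64567064  -3.26942975   3.54548644]
0 [215.8 261.1]
0.2 [219.4 253.9]
0.25 [221.  252.4]
0.3 [222.9 251.2]
0.35 [225.  250.1]
```

View pics/d.png

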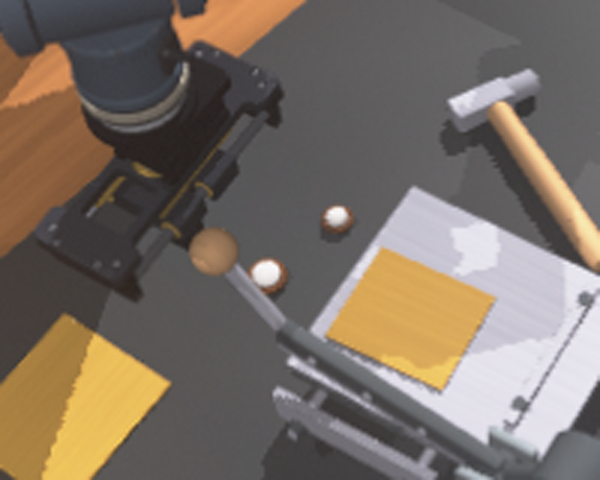

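The knob is at scene (221.3, 253.3), so the lever is at about 0.25 rad and tracking as planned. I'll continue to about 0.5.

send_rows([
  {"tx": 0.005, "ty": 0, "tz": -0.0075, "spin": 0},
  {"tx": 0.0095, "ty": 0, "tz": -0.0145, "spin": 0},
  {"tx": 0.0145, "ty": 0, "tz": -0.0215, "spin": 0},
  {"tx": 0.02, "ty": 0, "tz": -0.0285, "spin": 0},
  {"tx": 0.0255, "ty": 0, "tz": -0.035, "spin": 0},
  {"tx": 0.031, "ty": 0, "tz": -0.0415, "spin": 0},
  {"tx": 0.037, "ty": 0, "tz": -0.048, "spin": 0},
  {"tx": 0.0425, "ty": 0, "tz": -0.0535, "spin": 0},
])

```text
clock: 5.25
position: [0.5468, -0.1872, 0.2691]
tool_rot: [3.126, 0.292, -0.005]
ft_force: [-2.3, -0.9, -0.2]
grip_width: 0.0007
```

send_rows([
  {"tx": 0.005, "ty": 0, "tz": -0.0045, "spin": 0},
  {"tx": 0.01, "ty": 0, "tz": -0.009, "spin": 0},
  {"tx": 0.015, "ty": 0, "tz": -0.0135, "spin": 0},
  {"tx": 0.02, "ty": 0, "tz": -0.0175, "spin": 0},
  {"tx": 0.025, "ty": 0, "tz": -0.0215, "spin": 0},
  {"tx": 0.028, "ty": 0, "tz": -0.0235, "spin": 0},
  {"tx": 0.018, "ty": 0, "tz": -0.0235, "spin": 0},
  {"tx": 0.0, "ty": 0, "tz": -0.0235, "spin": 0},
])

```text
clock: 6.25
position: [0.5479, -0.1861, 0.2912]
tool_rot: [-3.128, -0.294, 0.001]
ft_force: [-0.6, 0.1, 0.2]
grip_width: 0.0002
```

send_rows([
  {"tx": -0.02, "ty": 0, "tz": 0, "spin": 0},
  {"tx": -0.04, "ty": 0, "tz": 0, "spin": 0},
  {"tx": -0.06, "ty": 0, "tz": 0, "spin": 0},
  {"tx": -0.06, "ty": 0, "tz": 0, "spin": 0},
  {"tx": -0.06, "ty": 0, "tz": 0, "spin": 0},
  {"tx": -0.06, "ty": 0, "tz": 0, "spin": 0},
  {"tx": -0.06, "ty": 0, "tz": 0, "spin": 0},
  {"tx": -0.06, "ty": 0, "tz": 0, "spin": 0},
])

```text
clock: 7.25
position: [0.49, -0.1971, 0.2914]
tool_rot: [-3.128, -0.294, 0.0]
ft_force: [-0.2, -0.1, 0.9]
grip_width: 0.0007
```

```bash
python3 - <<'E'
from h import *
from cell import observe,camera
p=np.load("shear.npy");o=observe();print(o["clock"],o["position"],inv(p,o["position"]),o["ft_force"])
for n in("scene","side"):
    c=camera(n);pickle.dump(c,open(n+"1.pkl","wb"))
    for t in(.5,.6,.8,1.1):
        al=.296+t;k=[.1-.274*np.cos(al),-.007,.085+.274*np.sin(al)];uv=proj(c,tf(p,k))[0];print(n,t,uv.round(1))
    x,y=(190,170) if n=="scene" else (265,170)
    I=cv2.resize(c["pixels"][y:y+150,x:x+200],None,fx=2,fy=2,interpolation=cv2.INTER_CUBIC)
    J=I if n=="scene" else np.hstack([J,I])
cv2.imwrite("pics/e.png",J)
E
```

```text
7.25 [ 0.49000516 -0.1971262   0.29140539] [-0.17701269 -0.00687476] [-0.17311677 -0.08867884  0.89514779]
scene 0.5 [233.2 247.9]
scene 0.6 [240.  247.6]
scene 0.8 [257.2 249.6]
scene 1.1 [290.2 260.1]
side 0.5 [377.4 254.8]
side 0.6 [384.8 239.5]
side 0.8 [401. 210.]
side 1.1 [425.9 172.2]
```

View pics/e.png

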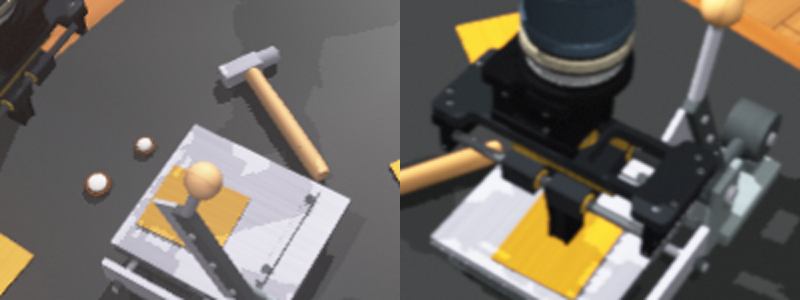

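The knob is now at scene (291.5, 260), which matches 1.10 rad. The lever is fully raised and the robot is clear of it. Next I'll cross to the plate's far (+y) edge, turn the jaws along the cutting edge, and open them part way.

send_rows([
  {"tx": 0.0, "ty": -0.024, "tz": 0, "spin": -10},
  {"tx": 0.015, "ty": -0.048, "tz": 0, "spin": -20},
  {"tx": 0.035, "ty": -0.072, "tz": 0, "spin": -30},
  {"tx": 0.058, "ty": -0.096, "tz": 0, "spin": -40},
  {"tx": 0.08, "ty": -0.12, "tz": 0, "spin": -50},
  {"tx": 0.102, "ty": -0.144, "tz": 0, "spin": -60},
  {"tx": 0.124, "ty": -0.168, "tz": 0, "spin": -70},
  {"tx": 0.141, "ty": -0.184, "tz": 0, "spin": -80},
], fingers=0.6)

```text
clock: 8.35
position: [0.5947, 0.0111, 0.2914]
tool_rot: [-2.2, -2.242, -0.0]
ft_force: [0.8, 0.1, 0.5]
grip_width: 0.0676
```

send_rows([
  {"tx": 0, "ty": 0, "tz": 0.03, "spin": -5},
  {"tx": 0, "ty": 0, "tz": 0.06, "spin": -10},
  {"tx": 0, "ty": 0, "tz": 0.09, "spin": -10},
  {"tx": 0, "ty": 0, "tz": 0.12, "spin": -10},
  {"tx": 0, "ty": 0, "tz": 0.15, "spin": -10},
  {"tx": 0, "ty": 0, "tz": 0.18, "spin": -10},
  {"tx": 0, "ty": 0, "tz": 0.2, "spin": -10},
  {"tx": 0, "ty": 0, "tz": 0.2, "spin": -10},
])

```text
clock: 9.35
position: [0.593, 0.0099, 0.0899]
tool_rot: [-2.002, -2.416, 0.003]
ft_force: [0.4, -0.2, -0.1]
grip_width: 0.0697
```

```bash
python3 - <<'E'
from h import *
from cell import observe,camera
p=np.load("shear.npy");o=observe();print(o["clock"],o["position"],inv(p,o["position"]),o["ft_force"],o["grip_width"])
R=cv2.Rodrigues(o["tool_rot"])[0];print(R.round(3),np.arctan2(R[1,1],R[0,1])-p[2])
a=camera("scene")["pixels"][200:350,190:390];c=camera("side");b=c["pixels"][200:350,240:440]
cv2.imwrite("pics/f.png",np.hstack([cv2.resize(x,None,fx=2,fy=2,interpolation=cv2.INTER_CUBIC) for x in(a,b)]))
E
```

```text
9.35 [0.59295141 0.00994994 0.08989705] [-0.03752743  0.17757664] [ 0.38703201 -0.16111544 -0.12735968] 0.06967994021077605
[[-0.186  0.983 -0.004]
 [ 0.983  0.186  0.001]
 [ 0.001 -0.004 -1.   ]] 0.0006472225321401126
```

View pics/f.png

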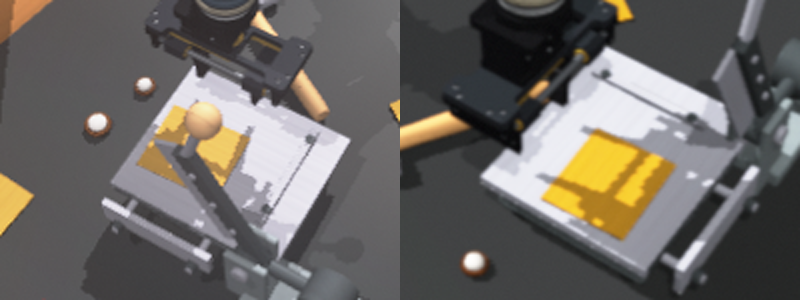

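The fingers hang over the bed beyond the plate's left edge, with the jaws parallel to the cutting edge. I'll lower them to just above the bed.

send_rows([
  {"tx": 0, "ty": 0, "tz": 0.008, "spin": 0},
  {"tx": 0, "ty": 0, "tz": 0.015, "spin": 0},
  {"tx": 0, "ty": 0, "tz": 0.02, "spin": 0},
  {"tx": 0, "ty": 0, "tz": 0.024, "spin": 0},
  {"tx": 0, "ty": 0, "tz": 0.026, "spin": 0},
  {"tx": 0, "ty": 0, "tz": 0.028, "spin": 0},
  {"tx": 0, "ty": 0, "tz": 0.028, "spin": 0},
  {"tx": 0, "ty": 0, "tz": 0.028, "spin": 0},
])

```text
clock: 10.45
position: [0.5942, 0.0097, 0.0637]
tool_rot: [2.004, 2.419, 0.0]
ft_force: [0.5, 0.3, -0.5]
grip_width: 0.0696
```

send_rows([
  {"tx": 0, "ty": 0, "tz": 0.001, "spin": 0},
  {"tx": 0, "ty": 0, "tz": 0.0025, "spin": 0},
  {"tx": 0, "ty": 0, "tz": 0.0025, "spin": 0},
  {"tx": -0.006, "ty": 0, "tz": 0.0025, "spin": 0},
  {"tx": -0.012, "ty": 0, "tz": 0.0025, "spin": 0},
  {"tx": -0.017, "ty": 0, "tz": 0.0025, "spin": 0},
  {"tx": -0.02, "ty": 0, "tz": 0.0025, "spin": 0},
  {"tx": -0.02, "ty": 0, "tz": 0.0025, "spin": 0},
])

```text
clock: 11.45
position: [0.5979, -0.0103, 0.0611]
tool_rot: [2.005, 2.418, 0.0]
ft_force: [0.3, 0.6, 0.5]
grip_width: 0.0697
```

```bash
python3 - <<'E'
from h import *
from cell import observe,camera
p=np.load("shear.npy")
L=[]
for i in range(4):
    camera("wrist");o=observe();L.append(np.r_[o["position"],inv(p,o["position"]),o["ft_force"]])
L=np.array(L);print(o["clock"],L.round(4));print(L.mean(0).round(4))
E
```

```text
11.65 [[ 0.5978 -0.0101  0.061  -0.0364  0.157   0.1185  0.8703 -1.0293]
 [ 0.5978 -0.0099  0.061  -0.0365  0.1572  0.1381  0.8642 -0.41  ]
 [ 0.5977 -0.0098  0.061  -0.0365  0.1573  0.1842  0.6648  0.6548]
 [ 0.5978 -0.0097  0.061  -0.0365  0.1573  0.3314  0.3262  0.3205]]
[ 0.5978 -0.0099  0.061  -0.0365  0.1572  0.1931  0.6814 -0.116 ]
```

send_rows([
  {"tx": -0.004, "ty": 0, "tz": 0, "spin": 0},
  {"tx": -0.008, "ty": 0, "tz": 0, "spin": 0},
  {"tx": -0.012, "ty": 0, "tz": 0, "spin": 0},
  {"tx": -0.016, "ty": 0, "tz": 0, "spin": 0},
  {"tx": -0.02, "ty": 0, "tz": 0, "spin": 0},
  {"tx": -0.024, "ty": 0, "tz": 0, "spin": 0},
  {"tx": -0.028, "ty": 0, "tz": 0, "spin": 0},
  {"tx": -0.032, "ty": 0, "tz": 0, "spin": 0},
])

```text
clock: 12.65
position: [0.6036, -0.0415, 0.061]
tool_rot: [-2.004, -2.418, 0.0]
ft_force: [-0.3, 2.8, 0.5]
grip_width: 0.0698
```

send_rows([
  {"tx": -0.004, "ty": 0, "tz": 0, "spin": 0},
  {"tx": -0.008, "ty": 0, "tz": 0, "spin": 0},
  {"tx": -0.012, "ty": 0, "tz": 0, "spin": 0},
  {"tx": -0.016, "ty": 0, "tz": 0, "spin": 0},
  {"tx": -0.02, "ty": 0, "tz": 0, "spin": 0},
  {"tx": -0.024, "ty": 0, "tz": 0, "spin": 0},
  {"tx": -0.028, "ty": 0, "tz": 0, "spin": 0},
  {"tx": -0.032, "ty": 0, "tz": 0, "spin": 0},
])

```text
clock: 13.65
position: [0.6097, -0.0731, 0.061]
tool_rot: [-2.005, -2.419, 0.0]
ft_force: [0.1, 3.1, 0.9]
grip_width: 0.0699
```

```bash
python3 - <<'E'
from h import *
from cell import observe,camera
p=np.load("shear.npy");o=observe();print(o["clock"],o["position"],inv(p,o["position"]),o["ft_force"])
a=camera("scene")["pixels"][220:370,200:375];b=camera("side")["pixels"][200:350,280:455]
cv2.imwrite("pics/g.png",np.hstack([cv2.resize(x,None,fx=2.25,fy=2.25,interpolation=cv2.INTER_CUBIC) for x in(a,b)]))
E
```

```text
13.65 [ 0.60973387 -0.07308932  0.06101432] [-0.03640011  0.09286596] [0.14124631 3.14848381 0.87554301]
```

View pics/g.png

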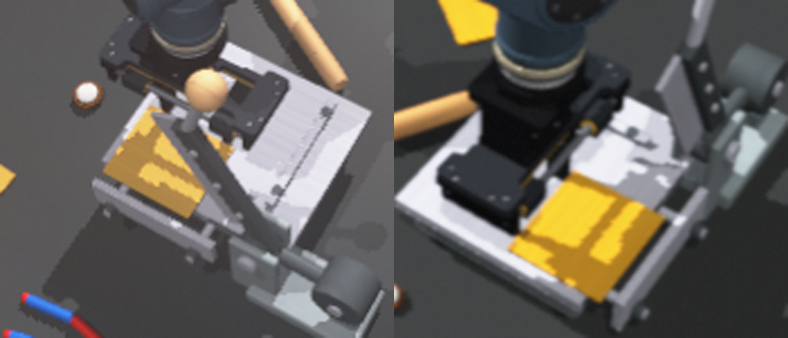

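The plate slides at about 3 N and has gone under the raised blade. About 12 mm of bed remain before the gauge. I'll close it slowly and watch the force.

send_rows([
  {"tx": -0.002, "ty": 0, "tz": 0, "spin": 0},
  {"tx": -0.004, "ty": 0, "tz": 0, "spin": 0},
  {"tx": -0.006, "ty": 0, "tz": 0, "spin": 0},
  {"tx": -0.007, "ty": 0, "tz": 0, "spin": 0},
  {"tx": -0.008, "ty": 0, "tz": 0, "spin": 0},
  {"tx": -0.009, "ty": 0, "tz": 0, "spin": 0},
  {"tx": -0.01, "ty": 0, "tz": 0, "spin": 0},
  {"tx": -0.011, "ty": 0, "tz": 0, "spin": 0},
])

```text
clock: 14.75
position: [0.6118, -0.0837, 0.061]
tool_rot: [-2.005, -2.419, 0.0]
ft_force: [-0.5, 1.6, 0.1]
grip_width: 0.0699
```

send_rows([
  {"tx": -0.0005, "ty": 0, "tz": 0, "spin": 0},
  {"tx": -0.001, "ty": 0, "tz": 0, "spin": 0},
  {"tx": -0.0015, "ty": 0, "tz": 0, "spin": 0},
  {"tx": -0.0015, "ty": 0, "tz": 0, "spin": 0},
  {"tx": -0.0015, "ty": 0, "tz": 0, "spin": 0},
  {"tx": -0.0015, "ty": 0, "tz": 0, "spin": 0},
  {"tx": -0.0015, "ty": 0, "tz": 0, "spin": 0},
  {"tx": -0.0015, "ty": 0, "tz": 0, "spin": 0},
])

```text
clock: 15.75
position: [0.612, -0.085, 0.0611]
tool_rot: [-2.005, -2.419, -0.0]
ft_force: [-1.7, 4.0, -0.5]
grip_width: 0.0697
```

send_rows([
  {"tx": -0.0005, "ty": 0, "tz": 0, "spin": 0},
  {"tx": -0.001, "ty": 0, "tz": 0, "spin": 0},
  {"tx": -0.0015, "ty": 0, "tz": 0, "spin": 0},
  {"tx": -0.0015, "ty": 0, "tz": 0, "spin": 0},
  {"tx": -0.0015, "ty": 0, "tz": 0, "spin": 0},
  {"tx": -0.0015, "ty": 0, "tz": 0, "spin": 0},
  {"tx": -0.0015, "ty": 0, "tz": 0, "spin": 0},
  {"tx": -0.0015, "ty": 0, "tz": 0, "spin": 0},
])

```text
clock: 16.75
position: [0.6118, -0.0853, 0.061]
tool_rot: [-2.003, -2.417, -0.001]
ft_force: [-1.4, 7.0, 2.2]
grip_width: 0.0694
```

The last 1.5 mm moved the tool only 0.3 mm and the force rose to 7 N, so the plate is on the gauge bar. I'll press lightly to square it.

send_rows([
  {"tx": -0.0005, "ty": 0, "tz": 0, "spin": 0},
  {"tx": -0.001, "ty": 0, "tz": 0, "spin": 0},
  {"tx": -0.0015, "ty": 0, "tz": 0, "spin": 0},
  {"tx": -0.002, "ty": 0, "tz": 0, "spin": 0},
  {"tx": -0.002, "ty": 0, "tz": 0, "spin": 0},
  {"tx": -0.002, "ty": 0, "tz": 0, "spin": 0},
  {"tx": -0.002, "ty": 0, "tz": 0, "spin": 0},
  {"tx": -0.002, "ty": 0, "tz": 0, "spin": 0},
])

```text
clock: 17.75
position: [0.6117, -0.0855, 0.061]
tool_rot: [-2.002, -2.415, -0.003]
ft_force: [-1.1, 10.8, 3.3]
grip_width: 0.0692
```

send_rows([
  {"tx": 0.002, "ty": 0, "tz": 0, "spin": 0},
  {"tx": 0.005, "ty": 0, "tz": 0, "spin": 0},
  {"tx": 0.01, "ty": 0, "tz": 0, "spin": 0},
  {"tx": 0.02, "ty": 0, "tz": 0, "spin": 0},
  {"tx": 0.03, "ty": 0, "tz": 0, "spin": 0},
  {"tx": 0.045, "ty": 0, "tz": -0.01, "spin": 0},
  {"tx": 0.06, "ty": 0, "tz": -0.04, "spin": 0},
  {"tx": 0.07, "ty": 0, "tz": -0.07, "spin": 0},
])

```text
clock: 18.75
position: [0.5991, -0.0181, 0.1321]
tool_rot: [-2.003, -2.419, 0.0]
ft_force: [1.5, 0.1, -0.8]
grip_width: 0.0693
```

send_rows([
  {"tx": 0.015, "ty": 0, "tz": -0.02, "spin": 0},
  {"tx": 0.03, "ty": 0, "tz": -0.04, "spin": 0},
  {"tx": 0.045, "ty": 0, "tz": -0.06, "spin": 0},
  {"tx": 0.06, "ty": 0, "tz": -0.08, "spin": 0},
  {"tx": 0.075, "ty": 0, "tz": -0.1, "spin": 0},
  {"tx": 0.075, "ty": 0, "tz": -0.1, "spin": 0},
  {"tx": 0.075, "ty": 0, "tz": -0.1, "spin": 0},
  {"tx": 0.075, "ty": 0, "tz": -0.1, "spin": 0},
])

```text
clock: 19.75
position: [0.5852, 0.0535, 0.23]
tool_rot: [-2.004, -2.417, 0.002]
ft_force: [-0.1, -0.2, 0.0]
grip_width: 0.0698
```

```bash
python3 - <<'E'
from h import *
from cell import observe,camera
p=np.load("shear.npy");o=observe();print(o["clock"],o["position"],o["ft_force"])
h,w=.055,.048
for n,(x,y) in(("scene",(200,230)),("side",(290,200))):
    c=camera(n);pickle.dump(c,open(n+"2.pkl","wb"))
    pl=p+np.r_[tf([0,0,p[2]],[-.036,.023,0])[0][:2],0]
    print(n,"expected corners",proj(c,tf(pl,[[-h,w,.064],[h,w,.064],[h,-w,.064],[-h,-w,.064]])).round(1).tolist())
    I=cv2.resize(c["pixels"][y:y+150,x:x+133],None,fx=3,fy=3,interpolation=cv2.INTER_CUBIC)
    J=I if n=="scene" else np.hstack([J,I])
cv2.imwrite("pics/i.png",J);print(J.shape)
E
```

```text
19.75 [0.58523072 0.05353975 0.23004646] [-0.08164725 -0.22445411  0.04436785]
scene expected corners [[264.1, 270.1], [301.7, 289.8], [280.8, 321.3], [242.5, 300.2]]
side expected corners [[335.5, 310.4], [365.5, 275.1], [405.9, 296.5], [377.3, 334.3]]
(450, 798, 3)
```

View pics/i.png

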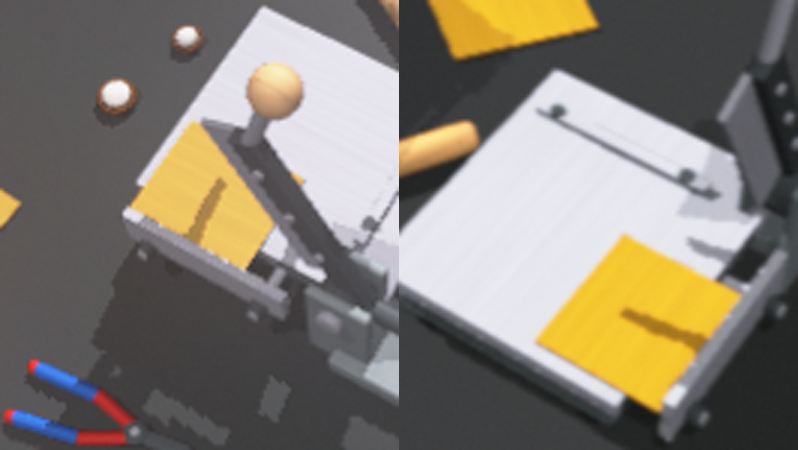

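The plate's left corners are at scene (264.3, 270.7) and (301, 290.7), within about 1 px of the positions predicted for flush. The edges are parallel to the bar, and the knob is still at (291.7, 260), so the lever is still raised. At contact the TCP was at y = +80 mm, against 80.5 mm expected. I'll hand it in.

```bash
python3 -c "
from cell import finish_job
print(finish_job())"
```

```text
the job is handed in; nothing more can be done
None
```

The shear is set up for the cut and the job is handed in; no verdict was reported.

- **Lever:** I pushed the knob along its arc with shut fingertips, gently past the balance point, and it swung up by itself. In the last scene picture the knob is at (291.7, 260), against (290, 260) predicted for 1.10 rad.
- **Plate:** I slid the smallest brass sheet, the one on the bed, under the blade with two fingertips at about 3 N. I stopped when the force rose to 11 N with almost no further movement. The fingertips ended within 1 mm of where a flush plate puts them, and the plate's edge looks parallel to the gauge bar.
- **Surroundings:** The earrings and tools look unmoved in the pictures; I did not measure them again. The arm retreated clear, with no force left at the wrist.

**One disagreement:** the side camera puts the plate corners about 3.6 px lower than predicted. About 1.5 px of that was already in that camera's fit, leaving roughly 3 mm. I put this down to calibration error and perhaps a small slip along the bar. The scene camera (within about 1 px) and the contact force both agree with flush.

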